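# Change the cartridge under a dosing arm

## Task

First swing the dosing arm well out to the side, most of the way to its outer stop. Then take the cartridge whose colour matches the arm's collar out of the caddy; its pocket and the cradle are open on different sides, so stand it upright on the free table between them, let go of it, take it again across its other sides and lower it gently into the cradle, letting go of it there before you touch the arm again. Finally swing the arm fully home so that its head is over the cartridge again, and leave the green cartridge standing in its pocket.

Things in the scene. Friction and masses are not known exactly. Their poses are not given: they have to be found in the camera images.
- dosing_arm (a joint): angle (rad) of the dosing arm, a level steel bar on an upright hinge: 0 = home, head straight over the cradle (stop); grows as the head swings to the cradle's +y side (clockwise from above), outer stop 1.5. Stiff: stays where left. Bar at z 160 to 174 mm; head 44 mm across with a blue collar, z 154 to 178, nozzle down to 144 mm.
- dosing_arm_knob (a point): black upright round knob on the arm's head, 24 mm diameter, z 180 to 224 mm; this point is on its axis at 203 mm, the height to pinch it from above. Its x axis points along the bar to the hinge.
- dosing_arm_hinge (a point): point on the arm's upright hinge axis, level with dosing_arm_knob and 130 mm from it
- cradle (a point): centre of the cradle's floor, 10 mm over the table, on the fixed dosing stand (base plate from x -60 to 190 mm, 110 mm wide). z up, +x points to the column 130 mm away. Two steel plates, 6 mm thick, 60 mm wide, rising 114 mm over this floor, have their inner faces at x = +-25 mm (50 mm apart); the y sides are open.
- cartridge_blue: white upright cartridge with a BLUE band and top disc (the colour of the arm's collar), 40 (x) x 56 (y) x 120 (z) mm, 0.2 to 0.4 kg; origin at the centre of its underside. Grip it near its top. In the cradle its x axis lies along the cradle's x (either way round). It looks the same turned by half a turn.
- cartridge_green: the same cartridge with a GREEN band and top disc, to be left alone
- caddy: fixed grey caddy, 90 (x) x 156 (y) x 122 mm high, origin at the centre of its underside; two pockets at y = -36 and +36 mm, floor 6 mm above the table, between walls 6 mm thick that stand beside the cartridges' y faces (66 mm apart, 122 mm high); open at its x sides. The cartridges' axes are those of the caddy.
There are look-alikes about, which are no part of the job. Leave any red look-alike of the cartridge_blue alone.

How it is judged:
On the way, in this order (a step that is already met when the one before it is completed fails the run):
1. the arm is swung well out to the side (beyond 1.0 rad) (value of joint dosing_arm above 1 rad), for 0.2 s.
2. the blue cartridge stands upright, let go, on the free table, clear of caddy and cradle, the arm still out (height (world z) of cartridge_blue below 0.004 m and angle between cartridge_blue's own z axis and vertical below 0.08 rad and linear speed of cartridge_blue below 0.03 m/s and contact force between the fingers and cartridge_blue below 0.2 N and horizontal distance between cartridge_blue and cradle above 0.08 m and value of joint dosing_arm above 0.8 rad), for 0.2 s.
3. the blue cartridge stands in the cradle, let go, the arm still out (x of cartridge_blue in the frame of cradle between -0.008 and 0.008 m and y of cartridge_blue in the frame of cradle between -0.013 and 0.013 m and z of cartridge_blue in the frame of cradle between -0.005 and 0.005 m and angle between cartridge_blue's own z axis and vertical below 0.08 rad and linear speed of cartridge_blue below 0.03 m/s and contact force between the fingers and cartridge_blue below 0.2 N and value of joint dosing_arm above 0.8 rad), for 0.2 s.
At the end, for the whole second after the job is handed in: The arm is home (within 0.07 rad of its stop); the blue cartridge stands upright, at rest and let go on the cradle's floor, centred within 8 mm along the cradle's x and 13 mm along its y; the green cartridge stands in its pocket within 20 mm of where it was (x of cartridge_blue in the frame of cradle between -0.008 and 0.008 m and y of cartridge_blue in the frame of cradle between -0.013 and 0.013 m and z of cartridge_blue in the frame of cradle between -0.005 and 0.005 m and angle between cartridge_blue's own z axis and vertical below 0.08 rad and linear speed of cartridge_blue below 0.03 m/s and value of joint dosing_arm below 0.07 rad and distance of cartridge_green from where it was at the start of the episode below 0.02 m and angle between cartridge_green's own z axis and vertical below 0.1 rad and contact force between the fingers and cartridge_blue below 0.2 N); the robot touches nothing.
It fails at once if the blue cartridge is dropped into the cradle (faster than 0.5 m/s between its plates) (horizontal distance between cartridge_blue and cradle below 0.03 m and z of cartridge_blue in the frame of cradle below 0.11 m and linear speed of cartridge_blue above 0.5 m/s).
It fails at once if the blue cartridge is knocked over (angle between cartridge_blue's own z axis and vertical above 0.8 rad).
It fails at once if the green cartridge is lifted out of its pocket or pushed about (moved more than 60 mm) (distance of cartridge_green from where it was at the start of the episode above 0.06 m).
It also fails if it takes over 72 s, if anything falls off the work surface, if the arm or the gripper's body presses on something with over 40 N, if the wrist force passes 120 N, or if a joint passes its speed limit or range.

## Robot

A 7-joint arm with a two-finger parallel gripper is mounted at the origin on a cart in front of the work surface, level with it; the furniture and walls round the work are solid. World frame = base frame: x ahead of the robot, y to its left, z up, the work surface at z = 0. Lengths are in m, angles in rad, forces in N, time in s.
With the tool pointing down it reaches from about 0.4 to 0.875 m from the base axis. Payload 19.3 kg.
Tool frame: the origin (TCP) lies at the very end of the fingers, on their centre line; the grasp point (between the pads) lies 19 mm behind it; z points along the fingers, y is the line along which they close (so a half turn about z gives the same grasp; the last joint's range is limited). The gripper opens to 85 mm and grips with 20 to 120 N. Pads are 22 mm wide; open, the fingers measure 114 mm over their backs; the gripper's body (76 mm by 85 mm) begins 54 mm behind the grasp point. The pads swing forward as they close: fully open they stand 13 mm farther back than shut.
Start: joints at [1.127, 0.521, -0.036, 1.599, 0.021, 1.021, -0.113], TCP at [0.228, -0.582, 0.231] pointing down, gripper open.
Joint ranges: [-2.91, 2.91], [-0.3, 2.13], [-1.5, 1.42], [0.17, 2.43], [-1.26, 4.41], [0.16, 1.93], [-2.52, 2.52]. Speed limits (rad/s): [1.89, 1.89, 2.39, 2.39, 3.01, 3.01, 3.01].

## Interface

Orientations are given as [roll, pitch, yaw] about the fixed x, y, z axes, in that order (R = Rz(yaw) Ry(pitch) Rx(roll)).
In Python, from workcell import observe, grab_frame, job_done gives the robot as it stands.
- The arm moves only by the tool move_arm, never from a script. Its argument "plan" is a list that holds one entry, the list of rows, each a list of 7 numbers: the shift along the tool's x, y, z each as a share of 0.02 m, from -1 to 1, then the turn, a rotation vector about the tool's x, y, z each as a share of 6 degrees, from -1 to 1, then the opening, from -1 (shut) to 1 (fully open). A call has exactly 10 rows; each row shifts and turns the commanded pose from where the row before left it, along the tool's axes as they then stand; what a row does not reach is not made up. A row lasts 1/10 s, in which the tool goes at most 50 mm and 8.59 degrees, less where a joint would pass 70% of its speed; a pose out of reach is approached as far as the arm can. A call with a number of a shift or a turn outside -1 to 1 is refused whole. A call with a gripper value outside its range is refused whole. The fingers move at their own pace and stop on an object; "grip_force" is the grip in N (left out, the last holds). Time passes only in rows, so rows that do not move let the fingers close, or fill a call up. It gives the time, the measured TCP pose, the force, the opening and the grip force at its end, in the units of the state.
- observe(): the state, without advancing time (a new reading comes with each control period).
- grab_frame(name): name is "scene" or "top" or "wrist"; returns a dict with "color" (384x512x3 uint8, red, green, blue), "intrinsics" (3x3 intrinsics, pixels), "k1" (the pictures are not rectified: a ray, as slopes to the right and down, at radius r is drawn at 1 + k1 r^2 times it, then the intrinsics apply), "position" and "orientation" of the camera in the world; the wrist camera has in their place "tool_from_camera" (4x4, takes a point from camera to tool coordinates, whose origin is the TCP and whose axes are the flange's). Camera axes: x right, y down, z forward; pixel columns grow to the right and rows downward; lengths in m; the calibration is good to about 2 mm. A picture is of the moment at which its call begins: read the wrist's pose just before it. There is no depth.
- job_done(): hands the job in; it is judged then, once.
The state is a dict: "clock": time; "qpos": joint angles; "qd": joint speeds; "joint_efforts": joint torques, N m; "position": TCP position; "tool_rot": TCP orientation; "force": force on the tool from outside, world axes, zero at the start; "moment": the same for the moment, N m; "grip_width": finger opening in m; "finger_force": force on a finger pad.
Only numpy, scipy, OpenCV 4.12 (cv2) and the standard library are available. Lean on these libraries where they do the work, as an engineer would, in place of code of your own. Each camera call takes 0.05 s, during which the arm holds its last target. There are 200 camera calls.

## Working session

There is one attempt and no reset: what is moved stays moved. The work goes in short steps, Python scripts to look and compute and a tool call to move; the robot and the scene stay as the last step left them, time stands still between calls to the robot, and variables do not carry over. Pictures are saved under pics/ and viewed, at most 10 in all, crops included, and the job is handed in when it is done.

Besides the shell and the picture viewer there is one more tool, called as name(argument=value, ...) on one line, values as JSON. move_arm: Moves the arm, as the interface text tells. Shift numbers are shares of 0.02 m and turn numbers shares of 6 degrees, none past 1 either way. Its arguments: {"type":"object","properties":{"plan":{"type":"array"},"grip_force":{"type":"number"}},"required":["plan"]}

```bash
mkdir -p pics
cat > h.py <<'E'
import numpy as np,cv2
from scipy.spatial.transform import Rotation as R
from workcell import observe,grab_frame,job_done
def save(n,f):
    cv2.imwrite('pics/%s.png'%n,f['color'][:,:,::-1]); np.save('pics/%s.npy'%n,f,allow_pickle=True)
def load(n): return np.load('pics/%s.npy'%n,allow_pickle=True).item()
E
python3 - <<'E'
from h import *
s=observe();print({k:np.round(v,3).tolist() if not isinstance(v,dict) else v for k,v in s.items()})
for n in('scene','top'):
    f=grab_frame(n);save(n+'0',f);print(n,{k:np.round(v,4).tolist() for k,v in f.items() if k!='color'})
E
```

```text
{'clock': 0.0, 'qpos': [1.127, 0.522, -0.036, 1.6, 0.021, 1.021, -0.113], 'qd': [0.001, 0.0, 0.001, 0.001, -0.0, 0.0, -0.001], 'joint_efforts': [-0.0, -92.711, 1.98, -36.994, 0.018, 0.008, -0.0], 'position': [0.228, -0.582, 0.231], 'tool_rot': [-3.14, 0.0, 0.374], 'force': [0.032, 0.223, -0.009], 'moment': [-0.022, -0.065, -0.042], 'finger_force': 0.0, 'grip_width': 0.085}
scene {'intrinsics': [[435.5131, 0.0, 252.5461], [0.0, 435.5131, 192.852], [0.0, 0.0, 1.0]], 'k1': -0.1551, 'position': [-0.241, 0.4751, 1.1308], 'orientation': [-2.3748, -0.02, -2.1448]}
top {'intrinsics': [[481.7922, 0.0, 259.1379], [0.0, 481.7922, 192.7014], [0.0, 0.0, 1.0]], 'k1': -0.0026, 'position': [0.272, -0.066, 1.5487], 'orientation': [-2.969, -0.0018, -1.5524]}
```

View pics/scene0.png

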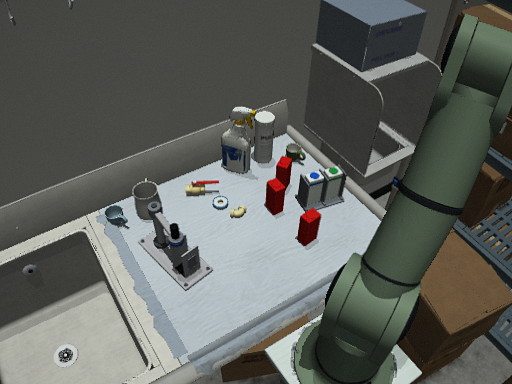

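View pics/top0.png

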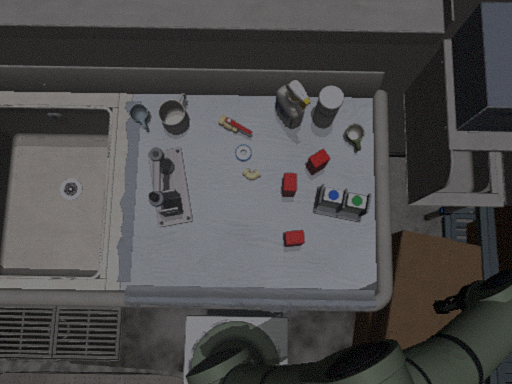

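The top view shows the blue-disc cartridge at (333,195) and the green one at (357,200), both in the caddy. Red look-alikes are at (289,184), (318,161) and (294,238). The stand is on the left, with its knob at about (156,198) and its hinge column at about (156,154). I choose the blue disc at (333,195), and will check it in a close crop.

```bash
cat >> h.py <<'E'
def ray(f,uv):
    K=f['intrinsics'];uv=np.atleast_2d(np.float64(uv))
    d=(uv-[K[0][2],K[1][2]])/[K[0][0],K[1][1]]
    p=d.copy()
    for _ in range(30): p=d/(1+f['k1']*(p**2).sum(1,keepdims=True))
    r=R.from_euler('xyz',f['orientation']).as_matrix()
    return np.array(f['position']),np.c_[p,np.ones(len(p))]@r.T
def onz(f,uv,z):
    o,d=ray(f,uv);return o+d*((z-o[2])/d[:,2])[:,None]
def proj(f,P):
    r=R.from_euler('xyz',f['orientation']).as_matrix();c=(np.atleast_2d(P)-f['position'])@r
    p=c[:,:2]/c[:,2:];p=p*(1+f['k1']*(p**2).sum(1,keepdims=True));K=f['intrinsics']
    return p*[K[0][0],K[1][1]]+[K[0][2],K[1][2]]
E
python3 - <<'E'
from h import *
for n in('top0','scene0'):
    f=load(n);hsv=cv2.cvtColor(f['color'],cv2.COLOR_RGB2HSV)
    for c,lo,hi in(('blue',(105,150,80),(130,255,255)),('green',(45,120,60),(75,255,255)),('red',(0,180,90),(6,255,255))):
        m=cv2.inRange(hsv,lo,hi);N,_,st,ce=cv2.connectedComponentsWithStats(m)
        for i in range(1,N):
            if st[i,4]>12: print(n,c,st[i].tolist(),ce[i].round(1),onz(f,ce[i],.126).round(4).tolist())
a=load('top0')['color'];b=load('scene0')['color']
A=cv2.resize(a[135:240,120:200],None,fx=5,fy=5,interpolation=3)
B=cv2.resize(b[195:290,130:220],None,fx=5,fy=5,interpolation=3)[:525]
C=cv2.resize(a[180:225,305:375],None,fx=5,fy=5,interpolation=3)
im=np.zeros((600,800,3),np.uint8);im[:525,:400]=A;im[:475,400:]=B[:475,:400]
cv2.imwrite('pics/c1.png',im[:,:,::-1])
cv2.imwrite('pics/c2.png',cv2.resize(C,None,fx=2,fy=2)[:,:,::-1])
E
```

```text
top0 blue [329, 191, 9, 9, 64] [333.1 194.7] [[0.5179, -0.2858, 0.126]]
top0 green [353, 196, 9, 9, 65] [356.8 200.2] [[0.5026, -0.3566, 0.126]]
top0 red [311, 150, 18, 12, 74] [320.5 156. ] [[0.6365, -0.2485, 0.126]]
scene0 blue [310, 173, 9, 6, 42] [313.9 175.3] [[0.5213, -0.2873, 0.126]]
scene0 green [329, 168, 9, 6, 40] [333.2 170.3] [[0.5058, -0.3593, 0.126]]
scene0 red [277, 156, 15, 13, 120] [284.2 162. ] [[0.6277, -0.2407, 0.126]]
scene0 red [268, 178, 17, 14, 143] [275.9 184.8] [[0.5516, -0.1523, 0.126]]
scene0 red [196, 181, 23, 4, 42] [206.9 182.1] [[0.6811, 0.0333, 0.126]]
scene0 red [301, 208, 19, 16, 165] [310.5 215.4] [[0.3866, -0.1666, 0.126]]
```

View pics/c1.png

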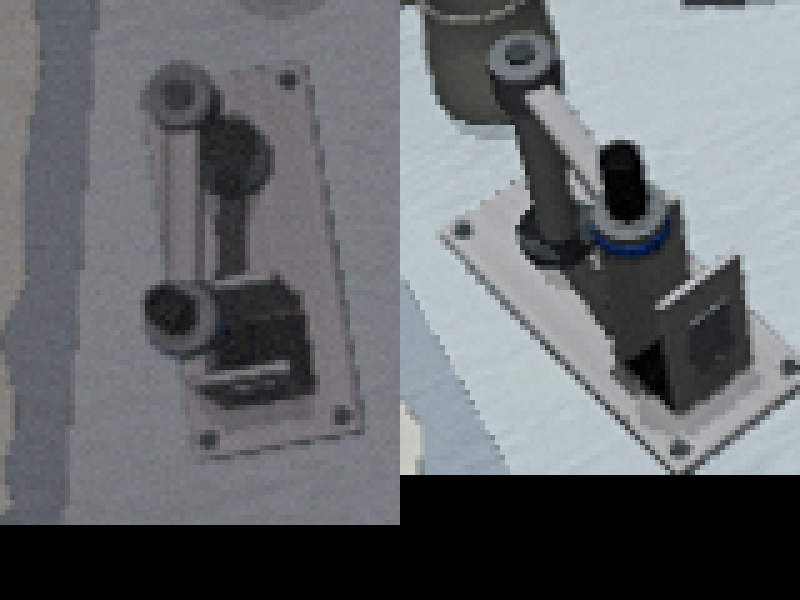

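View pics/c2.png

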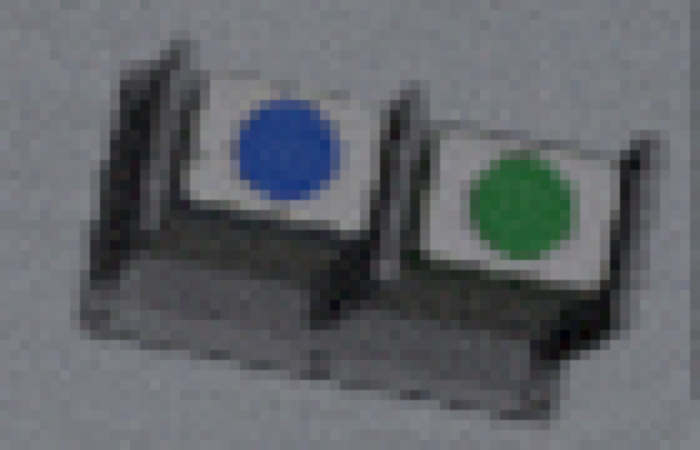

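The crop confirms the choice: blue disc in the left-hand pocket, next to the green one. The collar on the arm's head is blue. The crop also shows the stand's plate corners and bolts, the knob and the hinge cap.

Run:
```python
from h import *
t=load('top0');s=load('scene0')
T=lambda x,y:(x/5+120-.4,y/5+135-.4)
S=lambda x,y:((x-400)/5+130-.4,y/5+195-.4)
def tri(a,b):
    o1,d1=ray(t,a);o2,d2=ray(s,b);d1=d1[0];d2=d2[0]
    A=np.c_[d1,-d2];k=np.linalg.lstsq(A,o2-o1,rcond=None)[0]
    p,q=o1+k[0]*d1,o2+k[1]*d2;return (p+q)/2,np.linalg.norm(p-q)
for n,a,b in(('knobtop',T(168,308),S(621,150)),('hinge',T(178,92),S(523,56)),('boltR near',T(208,440),S(789,368) ),('bolt near L?',T(208,440),S(680,449)),('bolt far R',T(342,415),S(789,368))):
    p,e=tri(a,b);print(n,p.round(4),e.round(4))
for n,c in (('bolts',[T(288,80),T(342,415),T(208,440)]),('corn',[T(305,63),T(363,430),T(200,460)])):
    print(n,onz(t,c,.01).round(4).tolist())
print('bolts s',onz(s,[S(461,230),S(680,449),S(789,368)],.01).round(4).tolist())
print('knob top z.224',onz(t,T(168,308),.224).round(4),onz(s,S(621,150),.224).round(4))
for z in(.174,.18,.19,.2): print(z,onz(t,T(178,92),z).round(4),onz(s,S(523,56),z).round(4))
```

```text
knobtop [0.4879 0.2313 0.2304] 0.0048
hinge [0.6203 0.2398 0.1873] 0.0014
boltR near [0.4088 0.2081 0.118 ] 0.0479
bolt near L? [0.4365 0.2473 0.0157] 0.0004
bolt far R [0.4546 0.163  0.0131] 0.0009
bolts [[0.6757, 0.2083, 0.01], [0.4547, 0.1631, 0.01], [0.437, 0.2483, 0.01]]
corn [[0.6875, 0.1977, 0.01], [0.4452, 0.1492, 0.01], [0.424, 0.2527, 0.01]]
bolts s [[0.6624, 0.2926, 0.01], [0.4401, 0.2463, 0.01], [0.4568, 0.1624, 0.01]]
knob top z.224 [[0.4874 0.2308 0.224 ]] [[0.495  0.2313 0.224 ]]
0.174 [[0.6242 0.2433 0.174 ]] [[0.6319 0.236  0.174 ]]
0.18 [[0.6227 0.242  0.18  ]] [[0.6264 0.2375 0.18  ]]
0.19 [[0.6201 0.2397 0.19  ]] [[0.6173 0.24   0.19  ]]
0.2 [[0.6175 0.2375 0.2   ]] [[0.6082 0.2425 0.2   ]]
```

move_arm(plan=[[[1,-1,-1,0,0,0,1],[1,-1,-1,0,0,0,1],[1,-1,-1,0,0,0,1],[1,-1,-1,0,0,0,1],[1,-1,0,0,0,0,1],[1,-1,0,0,0,0,1],[1,-1,0,0,0,0,1],[1,-1,0,0,0,0,1],[1,-1,0,0,0,0,1],[1,-1,0,0,0,0,1]]])

```text
clock: 1.1
position: [0.3415, -0.3214, 0.3111]
tool_rot: [-3.141, 0.0, 0.374]
force: [0.7, -0.5, 0.9]
grip_width: 0.0854
finger_force: 0.0
```

move_arm(plan=[[[1,-1,0,0,0,0,1],[1,-1,0,0,0,0,1],[1,-1,0,0,0,0,1],[1,-1,0,0,0,0,1],[1,-1,0,0,0,0,1],[1,-1,0,0,0,0,1],[1,-1,0,0,0,0,1],[1,-1,0,0,0,0,1],[1,-1,0,0,0,0,1],[1,-1,0,0,0,0,1]]])

```text
clock: 2.1
position: [0.4547, -0.0623, 0.3112]
tool_rot: [-3.141, 0.0, 0.374]
force: [0.5, -1.0, -0.6]
grip_width: 0.0855
finger_force: 0.0
```

move_arm(plan=[[[1,-1,0,0,0,0,1],[1,-1,0,0,0,0,1],[1,-1,0,0,0,0,1],[1,-1,0,0,0,0,1],[1,-1,0,0,0,0,1],[1,-1,0,0,0,0,1],[1,-1,0,0,0,0,1],[0,-1,0,0,0,0,1],[0,0,0,0,0,-1,1],[0,0,0,0,0,-1,1]]])

```text
clock: 3.1
position: [0.5261, 0.1374, 0.311]
tool_rot: [-3.141, 0.001, 0.589]
force: [-0.7, -0.4, -0.5]
grip_width: 0.0853
finger_force: 0.0
```

move_arm(plan=[[[0,0,0,0,0,-1,1],[0,0,0,0,0,-1,1],[0,0,0,0,0,-1,1],[0,0,0,0,0,-1,1],[0,0,0,0,0,-1,1],[0,0,0,0,0,-1,1],[0,0,0,0,0,-1,1],[0,0,0,0,0,-1,1],[0,0,0,0,0,-1,1],[0,0,0,0,0,-1,1]]])

```text
clock: 4.1
position: [0.5263, 0.1365, 0.311]
tool_rot: [-3.141, 0.0, 1.635]
force: [0.1, -0.8, -0.3]
grip_width: 0.0859
finger_force: 0.0
```

```bash
cat >> h.py <<'E'
def wrist(n):
    s=observe();f=grab_frame('wrist')
    T=np.array(f['tool_from_camera']);r=R.from_euler('xyz',s['tool_rot']).as_matrix()
    f['position']=np.array(s['position'])+r@T[:3,3]
    f['orientation']=R.from_matrix(r@T[:3,:3]).as_euler('xyz')
    save(n,f);return f
E
python3 - <<'E'
from h import *
f=wrist('w1');print(f['position'],proj(f,[[.491,.231,.224],[.6217,.2406,.18],[.4943,.2145,.01]]))
E
```

```text
[0.52204983 0.206708   0.45281955] [[219.80582007  73.56656283]
 [372.61835445  79.10951363]
 [240.86108374 103.09075252]]
```

View pics/w1.png

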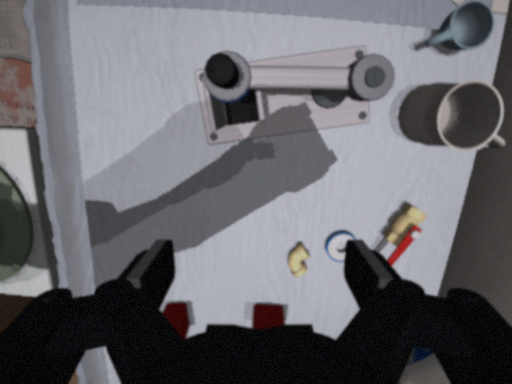

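The wrist view shows the knob top at about (222,71), the hinge cap at (372,76) and plate bolts at (213,136), (361,116) and (360,54). All are within a few pixels of my predictions.

Run:
```python
from h import *
f=load('w1')
print('bolts',onz(f,[(213,136),(361.5,115.5),(361,54)],.01).round(4).tolist())
print('hinge',onz(f,(372.5,76),.187).round(4),'knob',onz(f,(222,70),.224).round(4))
```

```text
bolts [[0.4545, 0.1639, 0.01], [0.6751, 0.2092, 0.01], [0.6618, 0.2942, 0.01]]
hinge [[0.6186 0.2423 0.187 ]] knob [[0.4925 0.2336 0.224 ]]
```

move_arm(plan=[[[0.985,-0.28,0,0,0,0,1],[0.985,-0.28,0,0,0,0,1],[0.985,-0.28,0,0,0,0,1],[0.985,-0.28,0,0,0,0,1],[0.985,-0.28,0,0,0,0,1],[0,0,0,0,0,-1,1],[0,0,0,0,0,-1,1],[0,0,0,0,0,-1,1],[0,0,0,0,0,-1,1],[0,0,0,0,0,-1,1]]])

```text
clock: 5.15
position: [0.4926, 0.2332, 0.3111]
tool_rot: [-3.141, -0.0, 2.156]
force: [0.2, 0.1, 0.0]
grip_width: 0.0851
finger_force: 0.0
```

move_arm(plan=[[[0,0,0,0,0,-1,1],[0,0,0,0,0,-1,1],[0,0,0,0,0,-1,1],[0,0,0,0,0,-1,1],[0,0,0,0,0,-1,1],[0,0,0,0,0,-1,1],[0,0,0,0,0,-1,1],[0,0,0,0,0,-1,1],[0,0,0,0,0,-1,1],[0,0,0,0,0,-1,1]]])

```text
clock: 6.15
position: [0.4926, 0.2332, 0.3111]
tool_rot: [-3.141, -0.0, -3.08]
force: [-0.1, 0.4, -0.2]
grip_width: 0.0854
finger_force: 0.0
```

move_arm(plan=[[[0,0,0.5,0,0,0,1],[0,0,1,0,0,0,1],[0,0,1,0,0,0,1],[0,0,1,0,0,0,1],[0,0,1,0,0,0,1],[0,0,1,0,0,0,1],[0,0,0.75,0,0,0,1],[0,0,0,0,0,0,-1],[0,0,0,0,0,0,-1],[0,0,0,0,0,0,-1]]], grip_force=40)

```text
clock: 7.15
position: [0.4929, 0.2336, 0.1871]
tool_rot: [3.141, 0.001, -3.083]
force: [0.1, -0.8, 0.7]
grip_width: 0.0442
finger_force: 0.0
```

move_arm(plan=[[[0,0,0,0,0,0,-1],[0,0,0,0,0,0,-1],[0,0,0,0,0,0,-1],[0,0,0,0,0,0,-1],[0,0,0,0,0,0,-1],[-0.016,0.453,0,0,0,0.667,-1],[-0.016,0.453,0,0,0,0.667,-1],[-0.016,0.453,0,0,0,0.667,-1],[-0.016,0.453,0,0,0,0.667,-1],[-0.016,0.453,0,0,0,0.667,-1]]])

```text
clock: 8.15
position: [0.4982, 0.2785, 0.1871]
tool_rot: [3.141, 0.001, 2.848]
force: [1.1, -2.5, 5.2]
grip_width: 0.0232
finger_force: 39.2
```

move_arm(plan=[[[-0.016,0.453,0,0,0,0.667,-1],[-0.016,0.453,0,0,0,0.667,-1],[-0.016,0.453,0,0,0,0.667,-1],[-0.016,0.453,0,0,0,0.667,-1],[-0.016,0.453,0,0,0,0.667,-1],[-0.016,0.453,0,0,0,0.667,-1],[-0.016,0.453,0,0,0,0.667,-1],[-0.016,0.453,0,0,0,0.667,-1],[-0.016,0.453,0,0,0,0.667,-1],[-0.016,0.453,0,0,0,0.667,-1]]])

```text
clock: 9.15
position: [0.5515, 0.3492, 0.1871]
tool_rot: [3.141, 0.001, 2.149]
force: [-0.0, -5.1, 5.9]
grip_width: 0.0232
finger_force: 39.4
```

move_arm(plan=[[[-0.016,0.453,0,0,0,0.667,-1],[-0.016,0.453,0,0,0,0.667,-1],[0,0,0,0,0,0,-1],[0,0,0,0,0,0,-1],[0,0,0,0,0,0,1],[0,0,0,0,0,0,1],[0,0,0,0,0,0,1],[0,0,-0.5,0,0,0,1],[0,0,-1,0,0,0,1],[0,0,-1,0,0,0,1]]])

```text
clock: 10.15
position: [0.5665, 0.3584, 0.2375]
tool_rot: [-3.141, -0.0, 2.014]
force: [-0.1, 0.6, 1.0]
grip_width: 0.0856
finger_force: 0.0
```

move_arm(plan=[[[0,0,-1,0,0,0,1],[0,0,-1,0,0,0.27,1],[0,0,-1,0,0,1,1],[0,0,0,0,0,1,1],[0,0,0,0,0,1,1],[0,0,0,0,0,1,1],[0,0,0,0,0,1,1],[0,0,0,0,0,1,1],[-1,0.14,0,0,0,0,1],[-1,0.14,0,0,0,0,1]]])

```text
clock: 11.15
position: [0.5632, 0.3183, 0.2969]
tool_rot: [-3.142, -0.001, 1.358]
force: [-0.2, 0.2, -0.5]
grip_width: 0.0855
finger_force: 0.0
```

move_arm(plan=[[[-1,0.14,0,0,0,0,1],[-1,0.14,0,0,0,0,1],[-1,0.14,0,0,0,0,1],[-1,0.14,0,0,0,0,1],[-1,0.14,0,0,0,0,1],[-1,0.14,0,0,0,0,1],[-1,0.14,0,0,0,0,1],[-1,0.14,0,0,0,0,1],[-1,0.14,0,0,0,0,1],[-1,0.14,0,0,0,0,1]]])

```text
clock: 12.15
position: [0.5485, 0.1161, 0.2971]
tool_rot: [3.141, -0.0, 1.357]
force: [0.9, -0.3, 0.7]
grip_width: 0.0856
finger_force: 0.0
```

move_arm(plan=[[[-1,0.14,0,0,0,0,1],[-1,0.14,0,0,0,0,1],[-1,0.14,0,0,0,0,1],[-1,0.14,0,0,0,0,1],[-1,0.14,0,0,0,0,1],[-1,0.14,0,0,0,0,1],[-1,0.14,0,0,0,0,1],[-1,0.14,0,0,0,0,1],[-1,0.14,0,0,0,0,1],[-1,0.14,0,0,0,0,1]]])

```text
clock: 13.15
position: [0.5335, -0.0853, 0.2971]
tool_rot: [3.141, -0.0, 1.358]
force: [0.5, 0.3, -0.3]
grip_width: 0.0852
finger_force: 0.0
```

Run:
```python
from h import *
f=wrist('w2');print(observe()['position'],f['position'])
hsv=cv2.cvtColor(f['color'],cv2.COLOR_RGB2HSV)
for c,lo,hi in(('blue',(105,150,80),(130,255,255)),('green',(45,120,60),(75,255,255))):
    m=cv2.inRange(hsv,lo,hi);N,_,st,ce=cv2.connectedComponentsWithStats(m)
    for i in range(1,N):
        if st[i,4]>30: print(c,st[i].tolist(),ce[i].round(1),onz(f,ce[i],.126).round(4).tolist())
t=grab_frame('top');save('top1',t)
a=cv2.resize(f['color'],(480,360));b=cv2.resize(t['color'],None,fx=1.2,fy=1.2)[:, 120:470]
im=np.zeros((470,830,3),np.uint8);im[:360,:480]=a;im[:460,480:]=b[:460]
cv2.imwrite('pics/v2.png',im[:, :800,::-1])
```

```text
[ 0.53318883 -0.08894801  0.29690516] [ 0.54843827 -0.01661542  0.43891572]
blue [270, 316, 22, 12, 186] [279.9 321.1] [[0.5193, -0.2818, 0.126]]
```

View pics/v2.png

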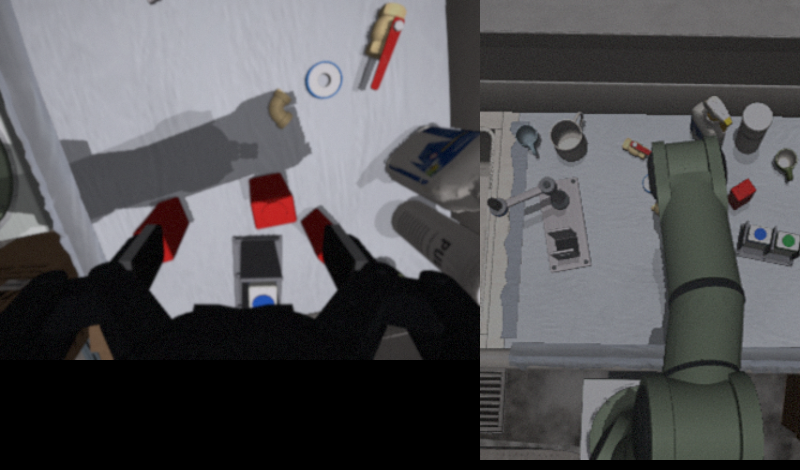

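The views show the arm swung well out, with its head at about (497,205) in the composite, and the blue cartridge in line with the gripper. The disc position agrees with my estimate, since the gripper hides part of it.

move_arm(plan=[[[-0.98,0.14,0,0,0,0,1],[-0.98,0.14,0,0,0,0,1],[-0.98,0.14,0,0,0,0,1],[-0.98,0.14,0,0,0,0,1],[-0.98,0.14,0,0,0,0,1],[-0.98,0.14,0,0,0,0,1],[-0.98,0.14,0,0,0,0,1],[-0.98,0.14,0,0,0,0,1],[-0.98,0.14,0,0,0,0,1],[-0.98,0.14,0,0,0,0,1]]])

```text
clock: 14.25
position: [0.5197, -0.2823, 0.297]
tool_rot: [3.141, -0.0, 1.358]
force: [0.3, -0.3, -0.3]
grip_width: 0.0857
finger_force: 0.0
```

move_arm(plan=[[[0,0,1,0,0,0,1],[0,0,1,0,0,0,1],[0,0,1,0,0,0,1],[0,0,1,0,0,0,1],[0,0,1,0,0,0,1],[0,0,1,0,0,0,1],[0,0,1,0,0,0,1],[0,0,1,0,0,0,1],[0,0,1,0,0,0,1],[0,0,1,0,0,0,1]]])

```text
clock: 15.25
position: [0.52, -0.2817, 0.0962]
tool_rot: [3.141, -0.0, 1.358]
force: [0.2, -0.5, -0.5]
grip_width: 0.0855
finger_force: 0.0
```

move_arm(plan=[[[-0.25,0.02,0.5,0,0,0,1],[0,0,0,0,0,0,-1],[0,0,0,0,0,0,-1],[0,0,0,0,0,0,-1],[0,0,0,0,0,0,-1],[0,0,0,0,0,0,-1],[0,0,0,0,0,0,-1],[0,0,0,0,0,0,-1],[0,0,0,0,0,0,-1],[0,0,0,0,0,0,-1]]], grip_force=60)

```text
clock: 16.25
position: [0.5192, -0.2873, 0.0875]
tool_rot: [3.14, 0.0, 1.357]
force: [-2.2, 0.3, 7.2]
grip_width: 0.0395
finger_force: 59.6
```

move_arm(plan=[[[0,0,-0.4,0,0,0,-1],[0,0,-0.6,0,0,0,-1],[0,0,-1,0,0,0,-1],[0,0,-1,0,0,0,-1],[0,0,-1,0,0,0,-1],[0,0,-1,0,0,0,-1],[0,0,-1,0,0,0,-1],[0,0,-1,0,0,0,-1],[0,0,-0.5,0,0,0,-1],[0,0,0,0,0,0,-1]]])

```text
clock: 17.25
position: [0.5192, -0.2874, 0.238]
tool_rot: [3.139, 0.001, 1.357]
force: [0.9, -0.4, -2.4]
grip_width: 0.0397
finger_force: 60.4
```

move_arm(plan=[[[0.5,-0.23,0,0,0,0,-1],[0.9,-0.41,0,0,0,0,-1],[1,-0.45,0,0,0,0,-1],[1,-0.45,0,0,0,0,-1],[1,-0.45,0,0,0,0,-1],[1,-0.45,0,0,0,0,-1],[1,-0.45,0,0,0,0,-1],[1,-0.45,0,0,0,0,-1],[1,-0.45,0,0,0,0,-1],[1,-0.45,0,0,0,0,-1]]])

```text
clock: 18.25
position: [0.4745, -0.0839, 0.2354]
tool_rot: [-3.14, -0.0, 1.358]
force: [0.0, -0.2, -3.2]
grip_width: 0.0399
finger_force: 60.4
```

move_arm(plan=[[[1,-0.45,0,0,0,0,-1],[1,-0.45,0,0,0,0,-1],[1,-0.45,0,0,0,0,-1],[1,-0.45,0,0,0,0,-1],[0.9,-0.41,0,0,0,0,-1],[0.5,-0.23,0,0,0,-0.8,-1],[0,0,0,0,0,-0.8,-1],[0,0,0,0,0,-0.8,-1],[0,0,0,0,0,-0.8,-1],[0,0,0,0,0,-0.8,-1]]])

```text
clock: 19.25
position: [0.4498, 0.0309, 0.2354]
tool_rot: [-3.14, -0.0, 1.78]
force: [-0.4, -0.8, -3.4]
grip_width: 0.0395
finger_force: 60.3
```

move_arm(plan=[[[0,0,0.6,0,0,0,-1],[0,0,1,0,0,0,-1],[0,0,1,0,0,0,-1],[0,0,1,0,0,0,-1],[0,0,1,0,0,0,-1],[0,0,1,0,0,0,-1],[0,0,1,0,0,0,-1],[0,0,0.6,0,0,0,-1],[0,0,0.25,0,0,0,-1],[0,0,0.1,0,0,0,-1]]])

```text
clock: 20.25
position: [0.4505, 0.0307, 0.0849]
tool_rot: [-3.141, -0.0, 1.776]
force: [-0.2, -0.3, -3.3]
grip_width: 0.0393
finger_force: 60.5
```

move_arm(plan=[[[0,0,0.05,0,0,0,-1],[0,0,0.05,0,0,0,-1],[0,0,0.05,0,0,0,-1],[0,0,0.03,0,0,0,-1],[0,0,0,0,0,0,-1],[0,0,0,0,0,0,-1],[0,0,0,0,0,0,-1],[0,0,0,0,0,0,-1],[0,0,0,0,0,0,-1],[0,0,0,0,0,0,-1]]])

```text
clock: 21.25
position: [0.4509, 0.0304, 0.0817]
tool_rot: [-3.142, -0.0, 1.776]
force: [-0.9, -0.2, -2.5]
grip_width: 0.0395
finger_force: 60.5
```

move_arm(plan=[[[0,0,0.03,0,0,0,-1],[0,0,0,0,0,0,1],[0,0,0,0,0,0,1],[0,0,0,0,0,0,1],[0,0,0,0,0,0,1],[0,0,0,0,0,0,1],[0,0,0,0,0,0,1],[0,0,-0.5,0,0,0,1],[0,0,-1,0,0,0,1],[0,0,-1,0,0,0,1]]])

```text
clock: 22.25
position: [0.4506, 0.0306, 0.1322]
tool_rot: [-3.141, -0.0, 1.776]
force: [-0.8, -0.0, 0.1]
grip_width: 0.0856
finger_force: 0.0
```

move_arm(plan=[[[0,0,-1,0,0,0,1],[0,0,-1,0,0,0,1],[0,0,-1,0,0,-1,1],[0,0,0,0,0,-1,1],[0,0,0,0,0,-1,1],[0,0,0,0,0,-1,1],[0,0,0,0,0,-1,1],[0,0,0,0,0,-1,1],[0,0,0,0,0,-1,1],[0,0,0,0,0,-1,1]]])

```text
clock: 23.25
position: [0.4508, 0.0304, 0.1918]
tool_rot: [-3.142, 0.0, 2.618]
force: [-0.3, -0.3, -0.2]
grip_width: 0.0856
finger_force: 0.0
```

move_arm(plan=[[[0,0,0,0,0,-1,1],[0,0,0,0,0,-1,1],[0,0,0,0,0,-1,1],[0,0,0,0,0,-1,1],[0,0,0,0,0,-1,1],[0,0,0,0,0,-1,1],[0,0,0,0,0,-1,1],[0,0,0,0,0,0,1],[0,0,0,0,0,0,1],[0,0,0,0,0,0,1]]])

```text
clock: 24.25
position: [0.4509, 0.0304, 0.1913]
tool_rot: [-3.141, 0.0, -2.939]
force: [-0.9, -0.0, -0.1]
grip_width: 0.0854
finger_force: 0.0
```

Run:
```python
from h import *
f=wrist('w3');s=grab_frame('scene');save('scene2',s);t=grab_frame('top');save('top2',t)
for n,f in(('w',f),('s',s),('t',t)):
    hsv=cv2.cvtColor(f['color'],cv2.COLOR_RGB2HSV)
    m=cv2.inRange(hsv,(105,150,70),(130,255,255));N,_,st,ce=cv2.connectedComponentsWithStats(m)
    for i in range(1,N):
        if st[i,4]>10: print(n,st[i].tolist(),ce[i].round(1),onz(f,ce[i],.12).round(4).tolist())
a=cv2.resize(s['color'],(400,300));b=cv2.resize(load('w3')['color'],(400,300));cv2.imwrite('pics/v3.png',np.hstack([a,b])[:,:,::-1])
```

```text
w [243, 185, 38, 36, 1060] [261.1 202.4] [[0.4498, 0.0319, 0.12]]
s [240, 226, 10, 7, 50] [244.8 228.9] [[0.4525, 0.03, 0.12]]
```

View pics/v3.png

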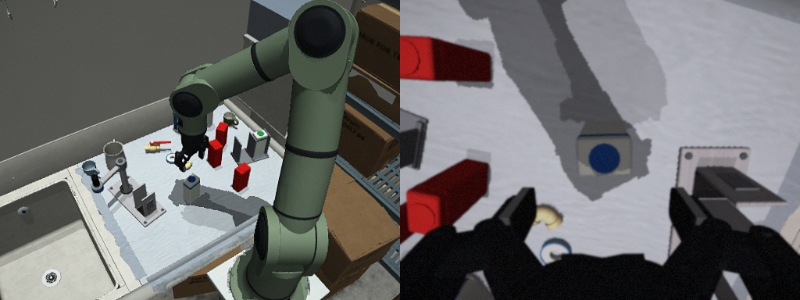

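The cartridge stands upright on free table, with its disc at (.450,.031), directly under the tool. The green one is still in the caddy. Next I regrip it across its other sides.

move_arm(plan=[[[0,0,1,0,0,0,1],[0,0,1,0,0,0,1],[0,0,1,0,0,0,1],[0,0,1,0,0,0,1],[0,0,1,0,0,0,1],[0,0,0.5,0,0,0,1],[0,0,0,0,0,0,1],[0,0,0,0,0,0,-1],[0,0,0,0,0,0,-1],[0,0,0,0,0,0,-1]]])

```text
clock: 25.4
position: [0.4515, 0.0306, 0.0822]
tool_rot: [-3.141, 0.002, -2.937]
force: [-2.1, 1.8, 11.0]
grip_width: 0.0557
finger_force: 61.3
```

move_arm(plan=[[[0,0,0,0,0,0,-1],[0,0,0,0,0,0,-1],[0,0,0,0,0,0,-1],[0,0,-0.4,0,0,0,-1],[0,0,-1,0,0,0,-1],[0,0,-1,0,0,0,-1],[0,0,-1,0,0,0,-1],[0,0,-1,0,0,0,-1],[0,0,-1,0,0,0,-1],[0,0,-1,0,0,0,-1]]])

```text
clock: 26.4
position: [0.4506, 0.0304, 0.2106]
tool_rot: [-3.141, 0.0, -2.936]
force: [-0.7, 0.4, -3.3]
grip_width: 0.0553
finger_force: 64.0
```

Run:
```python
from h import *
f=load('w3');a=f['color'][170:300,340:500]
cv2.imwrite('pics/c4.png',cv2.resize(a,None,fx=4,fy=4,interpolation=3)[:,:,::-1])
```

```text
(no output)
```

View pics/c4.png

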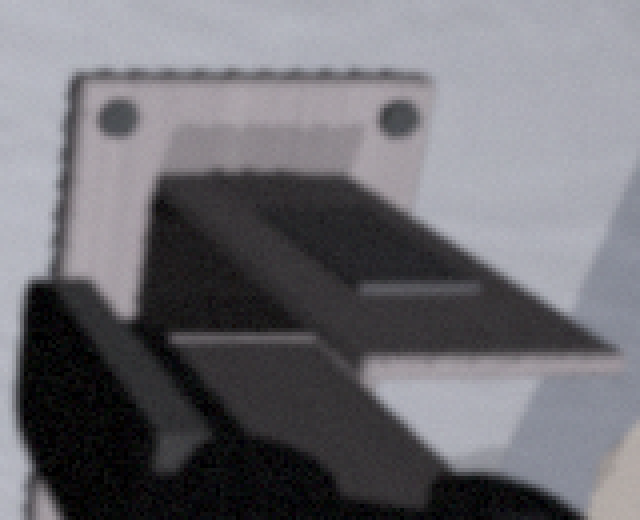

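The crop shows the two near bolts at (118,118) and (398,118), and the front plate's top edge spanning (360–620, about 363).

Run:
```python
from h import *
f=load('w3');P=lambda x,y:(340+x/4-.4,170+y/4-.4)
b=onz(f,[P(118,118),P(398,118)],.01);e=onz(f,[P(360,352),P(360,376),P(621,352),P(622,373)],.124)
print(b.round(4),e.round(4))
c=np.array([.4943,.2153]);a=np.deg2rad(11.6);M=np.array([[np.cos(a),np.sin(a)],[-np.sin(a),np.cos(a)]])
print((M@(b[:,:2]-c).T).T.round(4),(M@(e[:,:2]-c).T).T.round(4))
d=b[0,:2]-b[1,:2];print(np.degrees(np.arctan2(d[1],d[0])))
```

```text
[[0.4549 0.1641 0.01  ]
 [0.4377 0.2483 0.01  ]] [[0.4675 0.1778 0.124 ]
 [0.4727 0.1799 0.124 ]
 [0.4569 0.2352 0.124 ]
 [0.4615 0.2378 0.124 ]]
[[-0.0488 -0.0422]
 [-0.0488  0.0437]] [[-0.0338 -0.0313]
 [-0.0282 -0.0303]
 [-0.0326  0.027 ]
 [-0.0276  0.0286]]
-78.42199479266903
```

move_arm(plan=[[[-0.2,0.43,-0.75,0,0,0,-1],[-0.4,0.86,-0.75,0,0,0,-1],[-0.45,0.97,0,0,0,0,-1],[-0.45,0.97,0,0,0,0,-1],[-0.45,0.97,0,0,0,0,-1],[-0.45,0.97,0,0,0,0,-1],[-0.45,0.97,0,0,0,0,-1],[-0.45,0.97,0,0,0,0,-1],[-0.45,0.97,0,0,0,0,-1],[-0.25,0.52,0,0,0,0,-1]]])

```text
clock: 27.4
position: [0.4939, 0.2166, 0.2398]
tool_rot: [3.141, 0.0, -2.935]
force: [-0.7, -1.3, -2.7]
grip_width: 0.0556
finger_force: 64.1
```

Run:
```python
from h import *
o=observe();print(o['position'],o['tool_rot'],o['clock'])
f=wrist('w4');s=grab_frame('scene');save('scene4',s)
b=cv2.resize(s['color'][190:300,130:230],None,fx=4,fy=4,interpolation=3)
a=cv2.resize(f['color'],(400,300))
im=np.zeros((440,800,3),np.uint8);im[:300,:400]=a;im[:440,400:]=b
cv2.imwrite('pics/v4.png',im[:,:,::-1])
```

```text
[0.49392636 0.21659882 0.23980555] [ 3.14080633e+00  2.10106504e-04 -2.93497811e+00] 27.4
```

View pics/v4.png

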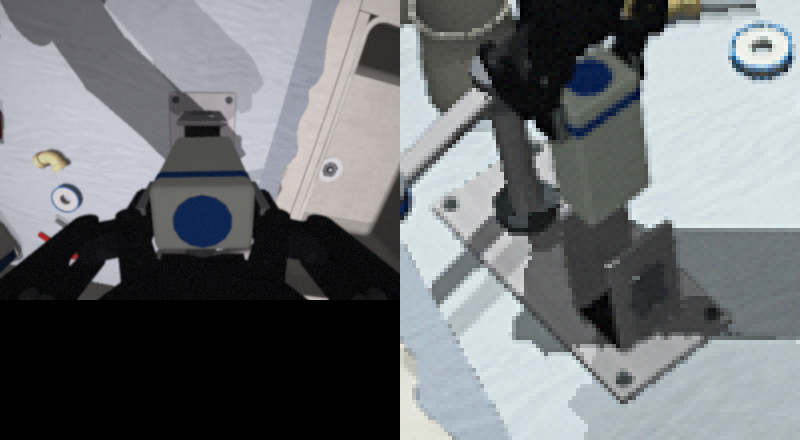

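The held cartridge is centred over the cradle: both the bolts' midpoint and the cartridge lie at column 202 of the wrist view. I lower it gently.

move_arm(plan=[[[0.045,-0.07,0.5,0,0,0,-1],[0,0,0.5,0,0,0,-1],[0,0,0.3,0,0,0,-1],[0,0,0.3,0,0,0,-1],[0,0,0.3,0,0,0,-1],[0,0,0.3,0,0,0,-1],[0,0,0.3,0,0,0,-1],[0,0,0.3,0,0,0,-1],[0,0,0.3,0,0,0,-1],[0,0,0.3,0,0,0,-1]]])

```text
clock: 28.5
position: [0.4936, 0.2135, 0.1706]
tool_rot: [3.142, 0.0, -2.936]
force: [-0.6, 0.4, -2.6]
grip_width: 0.0554
finger_force: 64.2
```

move_arm(plan=[[[0,0.05,0.4,0,0,0,-1],[0,0,0.4,0,0,0,-1],[0,0,0.4,0,0,0,-1],[0,0,0.4,0,0,0,-1],[0,0,0.4,0,0,0,-1],[0,0,0.4,0,0,0,-1],[0,0,0.4,0,0,0,-1],[0,0,0.4,0,0,0,-1],[0,0,0.4,0,0,0,-1],[0,0,0.15,0,0,0,-1]]])

```text
clock: 29.5
position: [0.4931, 0.2144, 0.0952]
tool_rot: [-3.141, -0.001, -2.936]
force: [0.0, -0.4, -1.9]
grip_width: 0.055
finger_force: 64.2
```

move_arm(plan=[[[0,0,0.05,0,0,0,-1],[0,0,0.05,0,0,0,-1],[0,0,0.05,0,0,0,-1],[0,0,0.03,0,0,0,-1],[0,0,0,0,0,0,-1],[0,0,0,0,0,0,-1],[0,0,0,0,0,0,-1],[0,0,0,0,0,0,-1],[0,0,0,0,0,0,-1],[0,0,0,0,0,0,-1]]])

```text
clock: 30.5
position: [0.4934, 0.2145, 0.0925]
tool_rot: [3.142, 0.0, -2.936]
force: [0.6, 0.1, -3.2]
grip_width: 0.0553
finger_force: 64.2
```

move_arm(plan=[[[0,0,0.04,0,0,0,-1],[0,0,0.04,0,0,0,-1],[0,0,0.03,0,0,0,-1],[0,0,0,0,0,0,-1],[0,0,0,0,0,0,1],[0,0,0,0,0,0,1],[0,0,0,0,0,0,1],[0,0,0,0,0,0,1],[0,0,0,0,0,0,1],[0,0,0,0,0,0,1]]])

```text
clock: 31.5
position: [0.4933, 0.2145, 0.0902]
tool_rot: [3.142, -0.0, -2.936]
force: [0.7, -0.4, -0.3]
grip_width: 0.0852
finger_force: 0.0
```

move_arm(plan=[[[0,0,-0.3,0,0,0,1],[0,0,-0.7,0,0,0,1],[0,0,-1,0,0,0,1],[0,0,-1,0,0,0,1],[0,0,-1,0,0,0,1],[0,0,-1,0,0,0,1],[0,0,-1,0,0,0,1],[0,0,-1,0,0,0,1],[0,0,-1,0,0,0,1],[0,0,-1,0,0,0,1]]])

```text
clock: 32.5
position: [0.493, 0.2147, 0.2723]
tool_rot: [3.141, 0.001, -2.936]
force: [-0.4, 0.2, -0.2]
grip_width: 0.0855
finger_force: 0.0
```

Run:
```python
from h import *
f=wrist('w5');s=grab_frame('scene');save('scene5',s);t=grab_frame('top');save('top5',t)
for n,f in(('w',f),('s',s),('t',t)):
    hsv=cv2.cvtColor(f['color'],cv2.COLOR_RGB2HSV)
    m=cv2.inRange(hsv,(105,150,60),(130,255,255));N,_,st,ce=cv2.connectedComponentsWithStats(m)
    for i in range(1,N):
        if st[i,4]>10: print(n,st[i].tolist(),ce[i].round(1),onz(f,ce[i],.13).round(4).tolist())
```

```text
w [247, 167, 28, 29, 621] [260.5 180.9] [[0.4922, 0.2162, 0.13]]
s [222, 146, 15, 7, 43] [229.8 148.8] [[0.782, -0.1144, 0.13]]
s [119, 241, 13, 5, 20] [125.2 243.8] [[0.5803, 0.3583, 0.13]]
s [178, 240, 10, 8, 69] [182.7 243.4] [[0.4942, 0.2151, 0.13]]
```

The cartridge is in the cradle and let go. Its disc is at (.493,.216) at the expected height. Now back to the knob.

move_arm(plan=[[[-0.723,0.894,0,0,0,0,1],[-0.723,0.894,0,0,0,0,1],[-0.723,0.894,0,0,0,0,1],[-0.723,0.894,0,0,0,0,1],[-0.723,0.894,0,0,0,0,1],[-0.723,0.894,0,0,0,0,1],[-0.723,0.894,0,0,0,0,1],[0,0,0,0,0,0.98,1],[0,0,0,0,0,0.98,1],[0,0,0,0,0,0.98,1]]])

```text
clock: 33.65
position: [0.5665, 0.3578, 0.2698]
tool_rot: [-3.141, -0.001, 3.035]
force: [-0.1, 0.1, 0.5]
grip_width: 0.0855
finger_force: 0.0
```

move_arm(plan=[[[0,0,0,0,0,0.98,1],[0,0,0,0,0,0.98,1],[0,0,0,0,0,0.98,1],[0,0,0,0,0,0.98,1],[0,0,0,0,0,0.98,1],[0,0,0,0,0,0.98,1],[0,0,0,0,0,0.98,1],[0,0,0,0,0,0.98,1],[0,0,0,0,0,0.98,1],[0,0,0,0,0,0.98,1]]])

```text
clock: 34.65
position: [0.5665, 0.3576, 0.2699]
tool_rot: [-3.141, -0.0, 2.009]
force: [0.5, -0.3, -0.6]
grip_width: 0.0856
finger_force: 0.0
```

Descend 83 mm and close.

move_arm(plan=[[[0,0,1,0,0,0,1],[0,0,1,0,0,0,1],[0,0,1,0,0,0,1],[0,0,1,0,0,0,1],[0,0,0.15,0,0,0,1],[0,0,0,0,0,0,-1],[0,0,0,0,0,0,-1],[0,0,0,0,0,0,-1],[0,0,0,0,0,0,-1],[0,0,0,0,0,0,-1]]], grip_force=40)

```text
clock: 35.65
position: [0.5672, 0.3579, 0.1881]
tool_rot: [3.14, -0.0, 2.013]
force: [-0.5, -0.8, 5.1]
grip_width: 0.0229
finger_force: 39.0
```

move_arm(plan=[[[0,0,0,0,0,0,-1],[0,0,0,0,0,0,-1],[0,0,0,0,0,0,-1],[-0.016,-0.453,0,0,0,-0.667,-1],[-0.016,-0.453,0,0,0,-0.667,-1],[-0.016,-0.453,0,0,0,-0.667,-1],[-0.016,-0.453,0,0,0,-0.667,-1],[-0.016,-0.453,0,0,0,-0.667,-1],[-0.016,-0.453,0,0,0,-0.667,-1],[-0.016,-0.453,0,0,0,-0.667,-1]]])

```text
clock: 36.65
position: [0.5183, 0.3183, 0.1881]
tool_rot: [3.14, 0.0, 2.505]
force: [1.3, 1.6, 4.9]
grip_width: 0.0227
finger_force: 39.7
```

move_arm(plan=[[[-0.016,-0.453,0,0,0,-0.667,-1],[-0.016,-0.453,0,0,0,-0.667,-1],[-0.016,-0.453,0,0,0,-0.667,-1],[-0.016,-0.453,0,0,0,-0.667,-1],[-0.016,-0.453,0,0,0,-0.667,-1],[-0.016,-0.453,0,0,0,-0.667,-1],[-0.016,-0.453,0,0,0,-0.667,-1],[-0.016,-0.453,0,0,0,-0.667,-1],[-0.016,-0.453,0,0,0,-0.667,-1],[0,0,0,0,0,0,-1]]])

```text
clock: 37.65
position: [0.4926, 0.2417, 0.1881]
tool_rot: [3.141, 0.001, 3.133]
force: [-2.0, 2.8, 5.7]
grip_width: 0.0231
finger_force: 39.7
```

move_arm(plan=[[[-0.016,-0.453,0,0,0,-0.667,-1],[-0.016,-0.453,0,0,0,-0.667,-1],[-0.01,-0.34,0,0,0,-0.5,-1],[0,-0.057,0,0,0,-0.083,-1],[0,0,0,0,0,0,-1],[0,0,0,0,0,0,-1],[0,0,0,0,0,0,-1],[0,0,0,0,0,0,-1],[0,0,0,0,0,0,-1],[0,0,0,0,0,0,-1]]])

```text
clock: 38.65
position: [0.495, 0.2166, 0.188]
tool_rot: [3.141, 0.001, -2.951]
force: [-2.3, 1.7, 7.4]
grip_width: 0.0227
finger_force: 41.3
```

move_arm(plan=[[[0,-0.05,0,0,0,0,-1],[0,-0.05,0,0,0,0,-1],[0,-0.05,0,0,0,0,-1],[0,-0.05,0,0,0,0,-1],[0,0,0,0,0,0,-1],[0,0,0,0,0,0,-1],[0,0,0,0,0,0,-1],[0,0,0,0,0,0,-1],[0,0,0,0,0,0,-1],[0,0,0,0,0,0,-1]]])

```text
clock: 39.65
position: [0.4952, 0.2157, 0.1881]
tool_rot: [3.136, 0.002, -2.949]
force: [-2.2, 21.0, -3.3]
grip_width: 0.0231
finger_force: 40.9
```

The force rose to 21 N with almost no motion, so the arm is on its home stop. Ease off, release and retreat.

move_arm(plan=[[[0,0.05,0,0,0,0,-1],[0,0.05,0,0,0,0,-1],[0,0,0,0,0,0,1],[0,0,0,0,0,0,1],[0,0,0,0,0,0,1],[0,0,0,0,0,0,1],[0,0,0,0,0,0,1],[0,0,-0.3,0,0,0,1],[0,0,-0.7,0,0,0,1],[0,0,-1,0,0,0,1]]])

```text
clock: 40.65
position: [0.4951, 0.2139, 0.2282]
tool_rot: [3.141, -0.001, -2.952]
force: [0.7, -0.1, -0.5]
grip_width: 0.0857
finger_force: 0.0
```

move_arm(plan=[[[0,0,-1,0,0,0,1],[0,0,-1,0,0,0,1],[0,0,-1,0,0,0,1],[0,0,-1,0,0,0,1],[0,0,-1,0,0,0,1],[0,0,-1,0,0,0,1],[0,0,0,0,0,0,1],[0,0,0,0,0,0,1],[0,0,0,0,0,0,1],[0,0,0,0,0,0,1]]])

```text
clock: 41.65
position: [0.4952, 0.2137, 0.3469]
tool_rot: [-3.141, -0.001, -2.952]
force: [-0.9, 1.0, 0.4]
grip_width: 0.0853
finger_force: 0.0
```

Run:
```python
from h import *
o=observe();print(o['position'],o['force'])
f=wrist('w6');s=grab_frame('scene');save('scene6',s)
a=cv2.resize(f['color'],(400,300));b=cv2.resize(s['color'][130:300,130:360],(400,296))
im=np.zeros((300,800,3),np.uint8);im[:,:400]=a;im[:296,400:]=b
cv2.imwrite('pics/v6.png',im[:,:,::-1])
hsv=cv2.cvtColor(s['color'],cv2.COLOR_RGB2HSV)
m=cv2.inRange(hsv,(45,120,60),(75,255,255));N,_,st,ce=cv2.connectedComponentsWithStats(m)
for i in range(1,N):
    if st[i,4]>10: print('green',st[i],onz(s,ce[i],.126))
```

```text
[0.49520316 0.21372619 0.34687668] [-0.89302215  1.03278294  0.42034972]
green [329 168   9   6  39] [[ 0.50568585 -0.35896648  0.126     ]]
green [330 176  12   5  12] [[ 0.47265096 -0.34149175  0.126     ]]
```

View pics/v6.png

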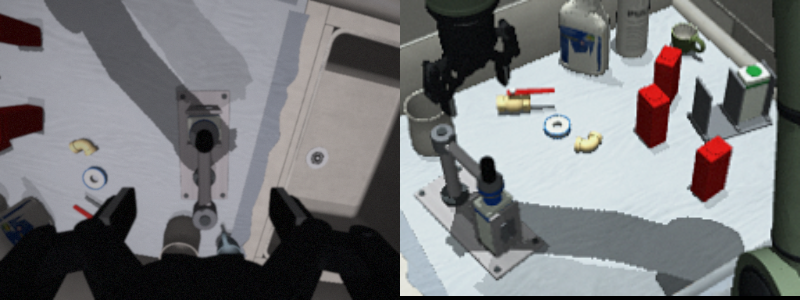

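The final view shows the arm home along the plate's axis with its head over the blue cartridge, which stands in the cradle. The green cartridge is in its pocket where it started, and the gripper is clear of everything.

```bash
python3 -c "from h import *;print(job_done())"
```

```text
the job is handed in; nothing more can be done
None
```

I handed the job in at about 42 s: the arm is home on its stop over the blue cartridge, which stands released in the cradle, and the green one is still in its pocket; no verdict came back.

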